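# Put the passed lock module away in the drawer

### The job

The lock module with the green sticker has passed its test: take it, lay it flat, sticker up, in the open drawer of the bench drawer unit without dropping it from a height, then slide the drawer fully shut. Leave the module with the red sticker where it lies.

Things in the scene. Friction and masses are not known exactly. Their poses are not given: they have to be found in the camera images.
- pass_module: Black box-shaped lock module with a round green sticker (20 mm) on its flat top; the one to put away. 84 mm long (x) including the metal thumb knob (24 mm diameter, 14 mm long) at its +x end, 34 mm wide (y), 26 mm tall, about 200 g. Origin: middle of length and width, on its underside; z up. Lies flat on the bench, left or right of the drawer.
- fail_module: Black box-shaped lock module with a round red sticker (20 mm) on its flat top; stays where it is. 84 mm long (x) including the metal thumb knob (24 mm diameter, 14 mm long) at its +x end, 34 mm wide (y), 26 mm tall, about 200 g. Origin: middle of length and width, on its underside; z up. Lies flat on the bench, left or right of the drawer, opposite the green one.
- drawer_in (a point): Middle of the drawer's inner floor, 15 mm above the bench; moves with the drawer. x points the way it is pushed shut, z up. Inside 184 mm long (x), 172 mm wide (y), walls 35 mm high. Blue front: outer face at x = -109 mm, top 52 mm above the floor. Steel bar handle, 11 mm thick, 100 mm long along y, axis at x = -144 mm, 28 mm above the floor; push it or the front.
- drawer (a joint): Drawer opening in m: 0 = shut (hard stop), starts at 0.13 to 0.15; about 2 N to slide, stays where left. The fixed grey unit (200 mm wide, 75 mm tall) covers the drawer from x = opening - 97 mm (from point drawer_in) on. Farther off, beside the unit, stand a fixed 125 mm tall fixture holding an unmarked module (left) and a low tester (right).
Not all that is in view belongs to the job. Leave any blue, turquoise or yellow look-alike of the pass_module alone.

How it is judged:
By the outcome, as a careful person would: the job done as asked, in the order asked, and still so for the second after the job is handed in, with the robot touching nothing.
It also fails if it takes over 58 s, if anything falls off the work surface, if the arm or the gripper's body presses on something with over 40 N, if the wrist force passes 120 N, or if a joint passes its speed limit or range.

### The arm

A 7-joint arm with a two-finger parallel gripper is mounted at the origin on the work surface. World frame = base frame: x ahead of the robot, y to its left, z up, the work surface at z = 0. Lengths are in m, angles in rad, forces in N, time in s.
With the tool pointing down it reaches from about 0.35 to 0.9 m from the base axis. Payload 19.9 kg.
Tool frame: the origin (TCP) lies midway between the tips of the shut fingers; the grasp point (between the pads) lies r.grip_point_offset behind it (r.grip_point_offset is the distance from the TCP to the grasp point, in m); z points along the fingers, y is the line along which they close (so a half turn about z gives the same grasp; the last joint's range is limited). The gripper opens to 94 mm and grips with 3 to 60 N. Pads are 16 mm wide; open, the fingers measure 119 mm over their backs; the gripper's body (75 mm by 177 mm) begins 78 mm behind the grasp point.
Start: joints at [-1.353, 0.417, -0.01, 1.614, 0.005, 1.111, -0.053], TCP at [0.16, 0.604, 0.205] pointing down, gripper open.
Joint ranges: [-2.81, 2.81], [-0.39, 2.02], [-1.27, 1.25], [0.06, 2.57], [-1.19, 4.33], [0.19, 2], [-2.82, 2.82]. Speed limits (rad/s): [1.89, 1.89, 2.39, 2.39, 3.01, 3.01, 3.01].

### API

Orientations are given as a unit quaternion [w, x, y, z].
In Python, from cell import r, viewer gives the robot as it stands.
- The arm moves only by the tool drive_tool, never from a script. Its arguments are lists of equal length, an entry for each row: "travel": the shift along the tool's x, y, z in mm, a list of three; "turn": the turn, a rotation vector about the tool's x, y, z in degrees, a list of three. A call has 1 to 12 rows; each row is the pose to reach, as a shift and turn from the pose commanded when the call began, along the tool's axes at that moment; what a row does not reach only later rows make up. A row lasts 1/10 s, in which the tool goes at most 50 mm and 8.59 degrees, less where a joint would pass 70% of its speed; a pose out of reach is approached as far as the arm can. A call with a gripper value outside its range is refused whole. "gripper" is the opening, from -1 (shut) to 1 (fully open), set as the call begins (left out, the last holds). The fingers move at their own pace and stop on an object; "force" is the grip in N (left out, the last holds). Time passes only in rows, so rows that repeat a pose let the fingers close. It gives the time, the measured TCP pose, the force, the opening and the grip force at its end, in the units of the state.
- r.get_obs(): the state, without advancing time (a new reading comes with each control period).
- viewer.grab_frame(name): name is "scene" or "top" or "wrist"; returns the picture (480x640x3 uint8, red, green, blue); there is no depth.
- viewer.calibration(name): a dict with "mtx" (3x3 intrinsics, pixels), "rvec" (rotation vector, rad) and "tvec" (3), from world to camera coordinates, as OpenCV has them; the wrist camera has in their place "hand_eye" (4x4, takes a point from camera to tool coordinates, whose origin is the TCP and whose axes are the flange's). Camera axes: x right, y down, z forward; pixel columns grow to the right and rows downward; lengths in m; the calibration is good to about 2 mm. A picture is of the moment at which its call begins: read the wrist's pose just before it. calibration takes no time and is no camera call.
- r.hand_in(): hands the job in; it is judged then, once.
The state is a dict: "time_s": time; "q": joint angles; "dq": joint speeds; "tau": joint torques, N m; "tool_pos": TCP position; "orientation": TCP orientation; "wrist_force": force on the tool from outside, world axes, zero at the start; "wrist_torque": the same for the moment, N m; "width": opening from 0.0 (shut) to 1.0 (fully open); "finger_force": force on a finger pad.
Only numpy, scipy, OpenCV 4.12 (cv2) and the standard library are available. Lean on these libraries where they do the work, as an engineer would, in place of code of your own. Each camera call takes 0.05 s, during which the arm holds its last target. There are 200 camera calls.

## Working session

There is one attempt and no reset: what is moved stays moved. The work goes in short steps, Python scripts to look and compute and a tool call to move; the robot and the scene stay as the last step left them, time stands still between calls to the robot, and variables do not carry over. Pictures are saved under pics/ and viewed, at most 10 in all, crops included, and the job is handed in when it is done.

Besides the shell and the picture viewer there is one more tool, called after "Emit:" by a JSON object that holds its "fn" and its "kwargs". drive_tool: Moves the arm, as the interface text tells. Its arguments: {"type":"object","properties":{"travel":{"type":"array","items":{"type":"array","items":{"type":"number"}}},"turn":{"type":"array","items":{"type":"array","items":{"type":"number"}}},"gripper":{"type":"number"},"force":{"type":"number"}},"required":["travel","turn"]}

```bash
mkdir -p pics; python3 - <<'E'
from cell import r, viewer
import cv2
o=r.get_obs(); print(o['time_s'],o['tool_pos'],o['orientation'],o['width'],r.grip_point_offset)
for n in ("top","scene"):
    f=viewer.grab_frame(n); cv2.imwrite(f"pics/{n}0.png",f[:,:,::-1]); c=viewer.calibration(n); print(n,c)
print(viewer.calibration("wrist"))
E
```

```text
0.0 [0.15987593 0.60381476 0.20480023] [-3.11867002e-05  1.29034787e-01  9.91639875e-01 -6.17152746e-04] 0.9969012020332443 0.0188
top {'mtx': array([[546.71870323,   0.        , 319.98050346],
       [  0.        , 546.71870323, 227.94264911],
       [  0.        ,   0.        ,   1.        ]]), 'rvec': array([ 2.18512656, -2.18660906,  0.0670518 ]), 'tvec': array([-0.04976377,  0.6206166 ,  1.08334863])}
scene {'mtx': array([[542.48675568,   0.        , 311.09270364],
       [  0.        , 542.48675568, 237.78190036],
       [  0.        ,   0.        ,   1.        ]]), 'rvec': array([ 2.28095482,  0.56283001, -0.24628516]), 'tvec': array([-0.54272744, -0.20556976,  1.38346113])}
{'mtx': array([[359.75695617,   0.        , 323.10008479],
       [  0.        , 359.75695617, 237.08858191],
       [  0.        ,   0.        ,   1.        ]]), 'hand_eye': array([[-1.32994843e-04, -9.67681731e-01, -2.52174640e-01,
         7.29136955e-02],
       [ 9.99999941e-01, -2.08259282e-04,  2.71771449e-04,
        -1.49781719e-03],
       [-3.15505976e-04, -2.52174589e-01,  9.67681702e-01,
        -1.78625034e-01],
       [ 0.00000000e+00,  0.00000000e+00,  0.00000000e+00,
         1.00000000e+00]])}
```

View pics/top0.png

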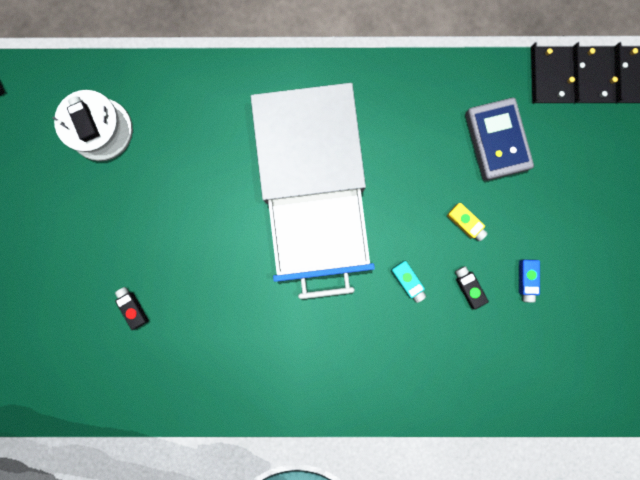

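View pics/scene0.png

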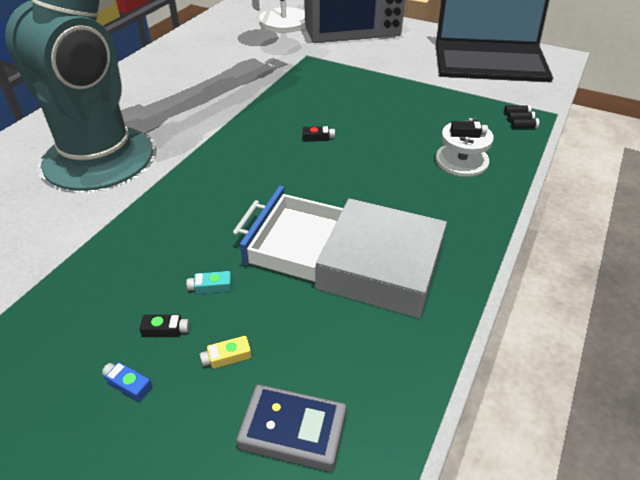

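Candidates (top view): black with green sticker (475,293); turquoise (408,281), yellow (467,221) and blue (531,279) look-alikes; black with red sticker (131,313); unmarked on the fixture (84,122). By the description I choose (475,293).

```bash
cat > h.py <<'E'
import numpy as np, cv2
from cell import r, viewer
from scipy.spatial.transform import Rotation as R
def cam(n,o=None):
    c=viewer.calibration(n)
    if n=="wrist":
        q=o['orientation']; T=np.eye(4); T[:3,:3]=R.from_quat(np.r_[q[1:],q[0]]).as_matrix(); T[:3,3]=o['tool_pos']
        M=T@c['hand_eye']; return c['mtx'],M[:3,:3],M[:3,3]
    Rm=cv2.Rodrigues(np.array(c['rvec']))[0]; return c['mtx'],Rm.T,-Rm.T@c['tvec']
def ray(C,p): 
    K,Rm,t=C; d=Rm@np.linalg.solve(K,[p[0],p[1],1.]); return t,d/np.linalg.norm(d)
def plane(C,p,z):
    t,d=ray(C,p); return t+d*(z-t[2])/d[2]
def tri(r1,r2):
    (a,u),(b,v)=r1,r2; s=np.linalg.lstsq(np.c_[u,-v],b-a,rcond=None)[0]
    P,Q=a+u*s[0],b+v*s[1]; return (P+Q)/2,np.linalg.norm(P-Q)
def blobs(f,lo,hi,amin=15):
    m=cv2.inRange(cv2.cvtColor(f,cv2.COLOR_RGB2HSV),lo,hi)
    n,l,s,c=cv2.connectedComponentsWithStats(m); return [(c[i].round(1),s[i,4],l==i) for i in range(1,n) if s[i,4]>=amin]
E
python3 - <<'E'
from h import *
t=cv2.imread("pics/top0.png")[:,:,::-1]; s=cv2.imread("pics/scene0.png")[:,:,::-1]
t=np.ascontiguousarray(t); s=np.ascontiguousarray(s)
T,S=cam("top"),cam("scene")
for nm,f in(("t",t),("s",s)):
    print(nm,"green",[(b[0],b[1]) for b in blobs(f,(50,180,170),(75,255,255))],"blue",[(b[0],b[1]) for b in blobs(f,(100,180,100),(120,255,255),100)])
g=[b for b in blobs(t,(50,180,170),(75,255,255)) if abs(b[0]-[475,293]).max()<6][0]
gs=[b for b in blobs(s,(50,180,170),(75,255,255)) if abs(b[0]-[157,322]).max()<8][0]
print("sticker",tri(ray(T,g[0]),ray(S,gs[0])),plane(T,g[0],.026))
# drawer corners, top view by hand pixels
for n,p,z in(("front L top",(275,279),.067),("front R top",(372,267),.067),("unit L",(262,198),.075),("unit R",(364,187),.075),("handle L",(300,297),.043),("handle R",(353,291),.043),("unit backL",(252,94),.075),("unit backR",(352,85),.075)): print(n,plane(T,p,z).round(4))
cv2.imwrite("pics/c1.png",np.hstack([cv2.resize(t[250:325,435:510][:,:,::-1],(390,390),interpolation=cv2.INTER_CUBIC),cv2.resize(s[285:360,125:200][:,:,::-1],(390,390),interpolation=cv2.INTER_CUBIC)]))
E
```

```text
t green [] blue [(array([530.6, 272. ]), np.int32(216))]
s green [] blue []Traceback (most recent call last):
  File "<stdin>", line 7, in <module>
IndexError: list index out of range
```

```bash
python3 - <<'E'
from h import *
t=cv2.imread("pics/top0.png")[:,:,::-1]; s=cv2.imread("pics/scene0.png")[:,:,::-1]
t=np.ascontiguousarray(t); s=np.ascontiguousarray(s)
T,S=cam("top"),cam("scene")
print(cv2.cvtColor(t,cv2.COLOR_RGB2HSV)[293,475],cv2.cvtColor(s,cv2.COLOR_RGB2HSV)[322,157],cv2.cvtColor(t,cv2.COLOR_RGB2HSV)[320,475])
def pk(f,p): return min(blobs(f,(50,130,140),(75,255,255)),key=lambda b:np.hypot(*(b[0]-p)))
g=pk(t,(475,293)); gs=pk(s,(157,322)); print(g[:2],gs[:2])
print("sticker",tri(ray(T,g[0]),ray(S,gs[0])),plane(T,g[0],.026))
for n,p,z in(("front L top",(275,279),.067),("front R top",(372,267),.067),("unit L",(262,198),.075),("unit R",(364,187),.075),("handle L",(300,297),.043),("handle R",(353,291),.043),("unit backL",(252,94),.075),("unit backR",(352,85),.075)): print(n,plane(T,p,z).round(4))
# dark body
b=min(blobs(t,(0,0,0),(180,255,60),100),key=lambda b:np.hypot(*(b[0]-[475,293])))
print("dark",b[:2],plane(T,b[0],.026),cv2.minAreaRect(np.argwhere(b[2])[:,::-1].astype(np.float32)))
cv2.imwrite("pics/c1.png",np.hstack([cv2.resize(t[250:325,435:510][:,:,::-1],(390,390),interpolation=cv2.INTER_CUBIC),cv2.resize(s[285:360,125:200][:,:,::-1],(390,390),interpolation=cv2.INTER_CUBIC)]))
E
```

```text
[ 63 149 254] [ 61 131 246] [ 80 161 150]
(array([474.8, 292.5]), np.int32(96)) (array([156.7, 320.9]), np.int32(93))
sticker (array([ 0.49128724, -0.35687972,  0.03163484]), np.float64(0.000504968527877312)) [ 0.49119075 -0.35827149  0.026     ]
front L top [0.5192 0.0361 0.067 ]
front R top [ 0.5421 -0.1504  0.067 ]
unit L [0.6749 0.0612 0.075 ]
unit R [ 0.696  -0.1353  0.075 ]
handle L [ 0.4834 -0.011   0.043 ]
handle R [ 0.4951 -0.115   0.043 ]
unit backL [0.879  0.0821 0.075 ]
unit backR [ 0.8965 -0.1131  0.075 ]
dark (array([464.5, 292.8]), np.int32(113)) [ 0.4906032  -0.33778501  0.026     ] ((464.6627197265625, 292.9368591308594), (35.34775161743164, 3.7776224613189697), 62.44719314575195)
```

View pics/c1.png

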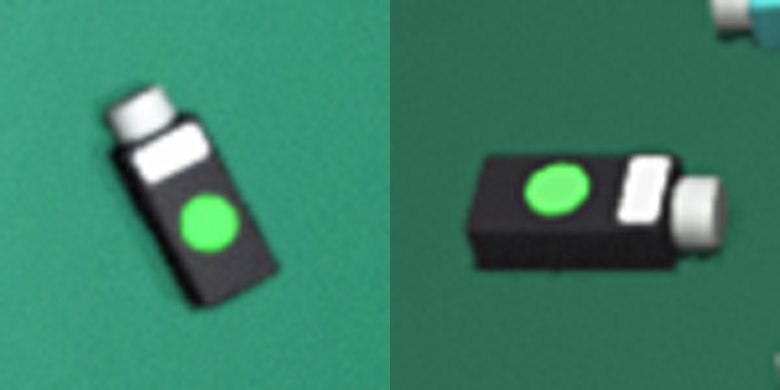

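The crop shows the black module with the green sticker at top pixel (475,292), with a white label and the knob to its upper left. The choice is confirmed, so I'll plan an arc to a hover over it.

```bash
cat >> h.py <<'E'
def toolrel(P,o=None):
    o=o or r.get_obs(); q=o['orientation']; return (R.from_quat(np.r_[q[1:],q[0]]).as_matrix().T@(np.asarray(P)-o['tool_pos'])*1000).round(0)
def heading(o): 
    q=o['orientation']; y=R.from_quat(np.r_[q[1:],q[0]]).as_matrix()[:,1]; return np.degrees(np.arctan2(y[1],y[0]))
E
python3 - <<'E'
from h import *
T=cam("top"); k=plane(T,(461.9,272.1),.02)
pts=[plane(T,(435+a/5.2,250+b/5.2),.026) for a,b in((125,165),(190,305),(205,130),(275,265))]
for a,b in((1,0),(3,2)): d=pts[b]-pts[a]; print(np.degrees(np.arctan2(d[1],d[0])))
print("knob",k,"width",np.linalg.norm(pts[0]-pts[2]),np.linalg.norm(pts[0]-pts[1]),"ctr",np.mean(pts,0))
o=r.get_obs(); print(heading(o))
for i in range(1,25):
    f=i/24; az=np.radians(75.2-111.2*f); rad=.625-.018*f
    print(i,toolrel([rad*np.cos(az),rad*np.sin(az),.2],o))
E
```

```text
24.15473680685325
26.588615809639222
knob [ 0.53158601 -0.33486165  0.02      ] width 0.03364333261384046 0.058372735232508334 ctr [ 0.49304509 -0.35515288  0.026     ]
75.17266593868757
1 [-50.  -2.   5.]
2 [-100.   -9.    5.]
3 [-149.  -20.    5.]
4 [-197.  -35.    5.]
5 [-244.  -53.    5.]
6 [-289.  -76.    5.]
7 [-332. -101.    5.]
8 [-373. -131.    5.]
9 [-411. -163.    5.]
10 [-446. -198.    5.]
11 [-479. -236.    5.]
12 [-508. -276.    5.]
13 [-534. -319.    5.]
14 [-556. -363.    5.]
15 [-575. -409.    5.]
16 [-590. -457.    5.]
17 [-600. -505.    5.]
18 [-607. -554.    6.]
19 [-610. -603.    6.]
20 [-609. -653.    6.]
21 [-604. -702.    6.]
22 [-595. -750.    6.]
23 [-583. -798.    6.]
24 [-566. -844.    6.]
```

Emit:
{"fn": "drive_tool", "kwargs": {"travel": [[-50,-2,0],[-100,-9,0],[-149,-20,0],[-197,-35,0],[-244,-53,0],[-289,-76,0],[-332,-101,0],[-373,-131,0],[-411,-163,0],[-446,-198,0],[-479,-236,0],[-508,-276,0]], "turn": [[0,0,5],[0,0,10],[0,0,15],[0,0,20],[0,0,25],[0,0,30],[0,0,36],[0,0,42],[0,0,48],[0,0,54],[0,0,60],[0,0,66]], "gripper": 1}}

```text
time_s: 1.3
tool_pos: [0.5805, 0.2067, 0.2052]
orientation: [-0.0, 0.65, 0.76, -0.0]
wrist_force: [2.6, 0.5, -0.2]
width: 1.005
finger_force: 0.0
```

```bash
python3 - <<'E'
from h import *
o=r.get_obs(); print(o['time_s'],o['tool_pos'],o['q'],heading(o))
for i in range(13,25):
    f=i/24; az=np.radians(75.2-111.2*f); rad=.625-.018*f
    print(i,toolrel([rad*np.cos(az),rad*np.sin(az),.2],o))
E
```

```text
1.3 [0.58054772 0.20669651 0.20516493] [-0.69726707  0.42412978  0.40580862  1.64810738 -0.18241215  1.1073509
 -0.08579953] 8.932107827816429
13 [-49.   6.   5.]
14 [-99.   9.   5.]
15 [-149.    7.    5.]
16 [-198.    2.    5.]
17 [-247.   -8.    5.]
18 [-294.  -21.    5.]
19 [-341.  -38.    5.]
20 [-385.  -59.    5.]
21 [-428.  -84.    5.]
22 [-469. -111.    5.]
23 [-507. -142.    5.]
24 [-543. -176.    5.]
```

Emit:
{"fn": "drive_tool", "kwargs": {"travel": [[-49,6,0],[-99,9,0],[-149,7,0],[-198,2,0],[-247,-8,0],[-294,-21,0],[-341,-38,0],[-385,-59,0],[-428,-84,0],[-469,-111,0],[-507,-142,0],[-543,-176,0]], "turn": [[0,0,6],[0,0,12],[0,0,18],[0,0,24],[0,0,30],[0,0,36],[0,0,42],[0,0,48],[0,0,54],[0,0,60],[0,0,66],[0,0,73]]}}

```text
time_s: 2.5
tool_pos: [0.4916, -0.357, 0.2053]
orientation: [0.0, 0.974, 0.224, -0.0]
wrist_force: [0.7, -0.2, 0.6]
width: 0.997
finger_force: 0.0
```

Emit:
{"fn": "drive_tool", "kwargs": {"travel": [[0,0,0],[0,0,0]], "turn": [[0,0,0],[0,0,0]]}}

```text
time_s: 2.7
tool_pos: [0.4919, -0.3563, 0.2053]
orientation: [-0.0, 0.974, 0.226, -0.0]
wrist_force: [0.6, 0.7, -0.4]
width: 1.001
finger_force: 0.0
```

```bash
python3 - <<'E'
from h import *
o=r.get_obs(); print(o['time_s'],o['tool_pos'],o['q'],heading(o))
f=viewer.grab_frame("wrist"); cv2.imwrite("pics/w1.png",f[:,:,::-1]); np.save("w1.npy",dict(o=o),allow_pickle=True)
E
```

```text
2.7 [ 0.49191758 -0.35633252  0.20529936] [-0.01498456  0.4929175   0.80926009  1.68007748 -0.38672681  1.13692171
 -0.21523722] -63.934584203959545
```

View pics/w1.png

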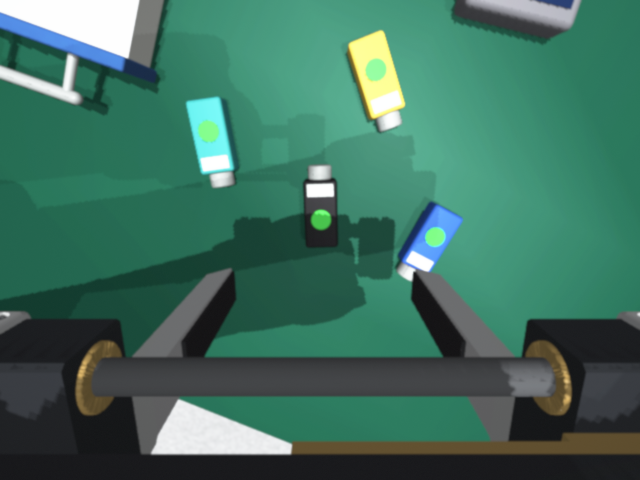

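The wrist view shows the black module upright in the picture (body columns 304–337, rows 180–246, sticker at (320,219)), with the fingers on either side. Blue is at the right finger's side and turquoise at the left, both clear of the finger paths. Next I'll triangulate.

```bash
python3 - <<'E'
from h import *
o=np.load("w1.npy",allow_pickle=True).item()['o']; W=cam("wrist",o); T=cam("top"); S=cam("scene")
f=np.ascontiguousarray(cv2.imread("pics/w1.png")[:,:,::-1])
def pk(lo,hi,p): return min(blobs(f,lo,hi),key=lambda b:np.hypot(*(b[0]-p)))
g=pk((50,130,110),(75,255,255),(320,219)); l=pk((0,0,200),(180,60,255),(320,190))
print(g[:2],l[:2]); 
for C,p in((T,(474.8,292.5)),(S,(156.7,320.9))): print("stk",tri(ray(W,g[0]),ray(C,p)))
print("stk plane",plane(W,g[0],.026),"label W",plane(W,l[0],.026),"label T",plane(T,(435+172/5.2,250+152/5.2),.026))
print("label tri",tri(ray(W,l[0]),ray(T,(435+172/5.2,250+152/5.2))))
d=plane(W,l[0],.026)-plane(W,g[0],.026);print("yaw",np.degrees(np.arctan2(d[1],d[0])))
for p in((304,180),(336,180),(305,246),(338,246),(320,166)): print(p,plane(W,p,.026).round(4),toolrel(plane(W,p,.026),o))
E
```

```text
(array([320.5, 219.4]), np.int32(323)) (array([319.9, 190. ]), np.int32(346))
stk (array([ 0.49167313, -0.35480235,  0.03909632]), np.float64(0.0004934335837636453))
stk (array([ 0.48955475, -0.35580977,  0.02934245]), np.float64(0.00010470236176739942))
stk plane [ 0.48895511 -0.35606009  0.026     ] label W [ 0.51551552 -0.34246921  0.026     ] label T [ 0.51749968 -0.34538821  0.026     ]
label tri (array([ 0.51757892, -0.34164312,  0.04068632]), np.float64(0.0007186144509792825))
yaw 27.098683846901643
(304, 180) [ 0.5175 -0.3241  0.026 ] [ 37. -18. 179.]
(336, 180) [ 0.5314 -0.3524  0.026 ] [ 37.  14. 179.]
(305, 246) [ 0.4566 -0.3539  0.026 ] [-31. -18. 179.]
(338, 246) [ 0.4717 -0.3846  0.026 ] [-31.  17. 179.]
(320, 166) [ 0.5367 -0.3323  0.026 ] [ 51.  -2. 179.]
```

Emit:
{"fn": "drive_tool", "kwargs": {"travel": [[3,-1,40],[3,-1,80],[3,-1,120],[3,-1,150],[3,-1,170],[3,-1,185],[3,-1,195],[3,-1,201],[3,-1,201],[3,-1,201]], "turn": [[0,0,-1],[0,0,-1],[0,0,-1],[0,0,-1],[0,0,-1],[0,0,-1],[0,0,-1],[0,0,-1],[0,0,-1],[0,0,-1]]}}

```text
time_s: 3.75
tool_pos: [0.4954, -0.3535, 0.0052]
orientation: [0.0, 0.972, 0.235, 0.0]
wrist_force: [0.2, 0.3, -0.6]
width: 0.997
finger_force: 0.0
```

Emit:
{"fn": "drive_tool", "kwargs": {"travel": [[0,0,0],[0,0,0],[0,0,0],[0,0,0],[0,0,0],[0,0,0],[0,0,0],[0,0,0],[0,0,0],[0,0,0]], "turn": [[0,0,0],[0,0,0],[0,0,0],[0,0,0],[0,0,0],[0,0,0],[0,0,0],[0,0,0],[0,0,0],[0,0,0]], "gripper": -1, "force": 25}}

```text
time_s: 4.75
tool_pos: [0.495, -0.3533, 0.0045]
orientation: [-0.0, 0.972, 0.235, -0.0]
wrist_force: [0.1, 0.9, 0.7]
width: 0.359
finger_force: 25.0
```

Emit:
{"fn": "drive_tool", "kwargs": {"travel": [[0,0,-10],[0,0,-30],[0,0,-70],[0,0,-110],[0,0,-150],[0,0,-180],[0,0,-180]], "turn": [[0,0,0],[0,0,0],[0,0,0],[0,0,0],[0,0,0],[0,0,0],[0,0,0]]}}

```text
time_s: 5.45
tool_pos: [0.4961, -0.3546, 0.1891]
orientation: [0.002, 0.972, 0.235, 0.002]
wrist_force: [0.0, -0.2, -2.5]
width: 0.359
finger_force: 25.0
```

```bash
python3 - <<'E'
from h import *
o=r.get_obs(); print(o['time_s'],o['tool_pos'],heading(o),o['width'],o['wrist_force'])
a0=np.arctan2(o['tool_pos'][1],o['tool_pos'][0]);r0=np.hypot(*o['tool_pos'][:2]);a1=np.arctan2(-.048,.60);r1=.602
for i in range(1,11):
    f=i/10;a=a0+(a1-a0)*f;rr=r0+(r1-r0)*f; print(toolrel([rr*np.cos(a),rr*np.sin(a),.185],o))
E
```

```text
5.45 [ 0.49613155 -0.35461548  0.18906406] -62.84489298732324 0.3587393529021134 [ 0.02959088 -0.23085191 -2.4958639 ]
[ 28. -17.   4.]
[ 56. -35.   4.]
[ 82. -54.   4.]
[108. -75.   4.]
[132. -97.   4.]
[ 155. -121.    4.]
[ 176. -145.    4.]
[ 196. -171.    4.]
[ 215. -198.    4.]
[ 232. -225.    4.]
```

Emit:
{"fn": "drive_tool", "kwargs": {"travel": [[28,-17,0],[56,-35,0],[82,-54,0],[108,-75,0],[132,-97,0],[155,-121,0],[176,-145,0],[196,-171,0],[215,-198,0],[232,-225,0],[232,-225,0],[232,-225,0]], "turn": [[0,0,-6],[0,0,-13],[0,0,-20],[0,0,-27],[0,0,-34],[0,0,-41],[0,0,-48],[0,0,-55],[0,0,-62],[0,0,-69],[0,0,-69],[0,0,-69]]}}

```text
time_s: 6.65
tool_pos: [0.5983, -0.047, 0.1841]
orientation: [-0.0, 0.668, 0.744, -0.0]
wrist_force: [-0.0, -0.5, -2.1]
width: 0.356
finger_force: 25.0
```

```bash
python3 - <<'E'
from h import *
o=r.get_obs(); print(o['time_s'],o['tool_pos'],o['q'],heading(o),o['width'],o['wrist_force'])
f=viewer.grab_frame("wrist"); cv2.imwrite("pics/w2.png",f[:,:,::-1]); np.save("w2.npy",dict(o=o),allow_pickle=True)
E
```

```text
6.65 [ 0.5982697  -0.04697219  0.18414962] [-0.33248233  0.42481154  0.47025206  1.71275576 -0.21592226  1.05635017
  0.31644172] 6.164101923709199 0.35567876877129107 [-0.02096097 -0.47571893 -2.11084912]
```

View pics/w2.png

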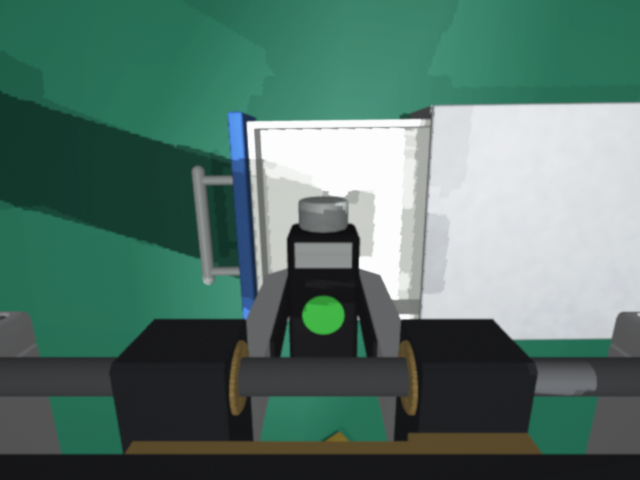

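The wrist view shows the module held level and sticker up, over the open drawer. The blue front's +y corner is at (240,113), the handle's left end at (199,168) and the unit's corner at (432,107). I'll check heights and positions against the fixed views.

```bash
python3 - <<'E'
from h import *
o=np.load("w2.npy",allow_pickle=True).item()['o']; W=cam("wrist",o); T=cam("top"); S=cam("scene")
for n,w,t,s,z in(("front+y",(234,113),(275,279),(283,189),.067),("unit+y",(432,106),(262,198),(350,202),.075),("handle+y",(199,168),(300,297),(262,204),.043),("floorcorner",(264,131),None,(286,209),.015)):
    print(n,"WS",[x.round(4) for x in tri(ray(W,w),ray(S,s))],"TS",None if t is None else [x.round(4) for x in tri(ray(T,t),ray(S,s))],"Wplane",plane(W,w,z).round(4))
yw=np.radians(6.3); ex=np.array([np.cos(yw),np.sin(yw)]); ey=np.array([-ex[1],ex[0]])
c=plane(W,(234,113),.067)[:2]-(-.109)*ex; 
print("front-based drawer_in x",c@ex,"tcp",o['tool_pos'][:2]@ex, "unit",plane(W,(432,106),.075)[:2]@ex,plane(W,(426,330),.075)[:2]@ex)
print("y: tcp",o['tool_pos'][:2]@ey,"unit+y",plane(W,(432,106),.075)[:2]@ey,"wall top",plane(W,(340,125),.05)[:2]@ey,"handle ends",[plane(W,p,.043)[:2]@ey for p in((199,168),(208,282))],[plane(W,p,.043)[:2]@ex for p in((199,168),(208,282))])
E
```

```text
front+y WS [array([0.5197, 0.0409, 0.0603]), np.float64(0.0056)] TS [array([0.5214, 0.038 , 0.062 ]), np.float64(0.0055)] Wplane [0.5186 0.0396 0.067 ]
unit+y WS [array([0.6728, 0.0623, 0.0653]), np.float64(0.003)] TS [array([0.6752, 0.0617, 0.0674]), np.float64(0.0013)] Wplane [0.6689 0.0602 0.075 ]
handle+y WS [array([ 0.4902, -0.0063,  0.0431]), np.float64(0.0114)] TS [array([ 0.4889, -0.0072,  0.0402]), np.float64(0.0135)] Wplane [ 0.4844 -0.0081  0.043 ]
floorcorner WS [array([0.5348, 0.0295, 0.0165]), np.float64(0.0004)] TS None Wplane [0.5344 0.0294 0.015 ]
front-based drawer_in x 0.6288310802577415 tcp 0.5895022660271756 unit 0.6715093582902788 0.6800219578486847
y: tcp -0.11233923212951386 unit+y -0.013577548382793042 wall top -0.025931829190675798 handle ends [np.float64(-0.06125276764189232), np.float64(-0.16780594008345856)] [np.float64(0.48057642401046), np.float64(0.47958639770698597)]
```

Emit:
{"fn": "drive_tool", "kwargs": {"travel": [[-9,16,20],[-9,16,60],[-9,16,95],[-9,16,120],[-9,16,138],[-9,16,148],[-9,16,154],[-9,16,158],[-9,16,160],[-9,16,160]], "turn": [[0,0,0],[0,0,0],[0,0,0],[0,0,0],[0,0,0],[0,0,0],[0,0,0],[0,0,0],[0,0,0],[0,0,0]]}}

```text
time_s: 7.7
tool_pos: [0.6158, -0.0545, 0.0249]
orientation: [0.0, 0.668, 0.744, 0.0]
wrist_force: [0.1, -0.0, -2.2]
width: 0.361
finger_force: 25.0
```

Emit:
{"fn": "drive_tool", "kwargs": {"travel": [[0,0,1],[0,0,2],[0,0,2]], "turn": [[0,0,0],[0,0,0],[0,0,0]]}}

```text
time_s: 8.0
tool_pos: [0.6156, -0.0544, 0.0226]
orientation: [0.0, 0.668, 0.744, 0.0]
wrist_force: [0.3, 0.6, -2.2]
width: 0.357
finger_force: 25.0
```

Still hanging freely (−2.2 N), so I'll lower until it touches.

Emit:
{"fn": "drive_tool", "kwargs": {"travel": [[0,0,1],[0,0,2],[0,0,2],[0,0,2]], "turn": [[0,0,0],[0,0,0],[0,0,0],[0,0,0]]}}

```text
time_s: 8.4
tool_pos: [0.6155, -0.0544, 0.0205]
orientation: [-0.0, 0.668, 0.744, -0.0]
wrist_force: [0.2, -0.7, -1.5]
width: 0.36
finger_force: 25.0
```

Emit:
{"fn": "drive_tool", "kwargs": {"travel": [[0,0,0.5],[0,0,1],[0,0,1]], "turn": [[0,0,0],[0,0,0],[0,0,0]]}}

```text
time_s: 8.7
tool_pos: [0.6155, -0.0544, 0.0195]
orientation: [0.0, 0.668, 0.744, -0.0]
wrist_force: [-0.2, -1.2, -1.5]
width: 0.355
finger_force: 25.0
```

Emit:
{"fn": "drive_tool", "kwargs": {"travel": [[0,0,0.5],[0,0,1],[0,0,1]], "turn": [[0,0,0],[0,0,0],[0,0,0]]}}

```text
time_s: 9.0
tool_pos: [0.6164, -0.0544, 0.0195]
orientation: [0.001, 0.668, 0.744, 0.001]
wrist_force: [-1.4, 0.2, 10.8]
width: 0.36
finger_force: 25.0
```

Contact: +10.8 N. I'll release gently to about 60 mm, then lift.

Emit:
{"fn": "drive_tool", "kwargs": {"travel": [[0,0,-0.7],[0,0,-0.7],[0,0,-0.7],[0,0,-0.7],[0,0,-0.7]], "turn": [[0,0,0],[0,0,0],[0,0,0],[0,0,0],[0,0,0]], "gripper": 0.25}}

```text
time_s: 9.5
tool_pos: [0.6154, -0.0544, 0.0191]
orientation: [-0.0, 0.668, 0.744, -0.0]
wrist_force: [-1.2, -0.9, 0.1]
width: 0.626
finger_force: 0.0
```

Emit:
{"fn": "drive_tool", "kwargs": {"travel": [[0,0,-5],[0,0,-20],[0,0,-50],[0,0,-90],[0,0,-130],[0,0,-160],[0,0,-160],[0,0,-160]], "turn": [[0,0,0],[0,0,0],[0,0,0],[0,0,0],[0,0,0],[0,0,0],[0,0,0],[0,0,0]]}}

```text
time_s: 10.3
tool_pos: [0.6157, -0.0544, 0.1804]
orientation: [0.001, 0.668, 0.744, 0.001]
wrist_force: [-0.2, -0.3, 0.2]
width: 0.624
finger_force: 0.0
```

```bash
python3 - <<'E'
from h import *
o=r.get_obs(); print(o['time_s'],o['tool_pos'],o['q'],heading(o),o['width'],o['wrist_force'])
f=viewer.grab_frame("wrist"); cv2.imwrite("pics/w3.png",f[:,:,::-1]); np.save("w3.npy",dict(o=o),allow_pickle=True)
E
```

```text
10.3 [ 0.61568073 -0.05442234  0.18043723] [-0.31233817  0.46077727  0.47053939  1.67174064 -0.23323604  1.06328121
  0.33744281] 6.170025376149015 0.6240011516556272 [-0.18643854 -0.25305294  0.20928219]
```

View pics/w3.png

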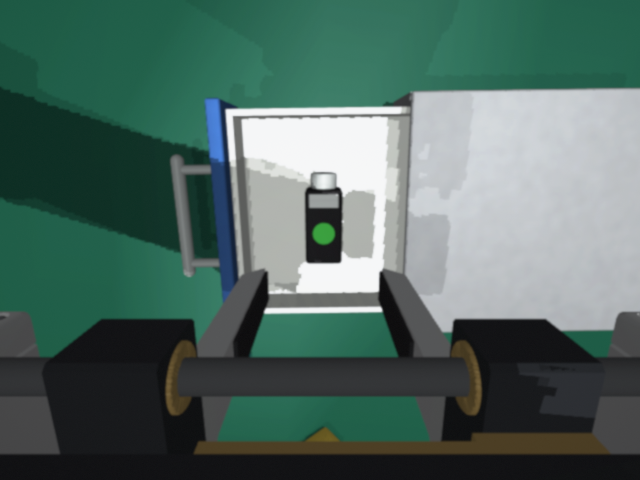

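The module lies flat, sticker up at (323,233), in the middle of the drawer and clear of the walls. Next I'll shut the gripper and go down in front of the handle.

Emit:
{"fn": "drive_tool", "kwargs": {"travel": [[2,-45,0],[4,-90,0],[6,-130,0],[7,-158,0],[7,-166,0],[7,-166,25],[7,-166,65],[7,-166,105],[7,-166,135],[7,-166,152],[7,-166,158],[7,-166,158]], "turn": [[0,0,0],[0,0,0],[0,0,0],[0,0,0],[0,0,0],[0,0,0],[0,0,0],[0,0,0],[0,0,0],[0,0,0],[0,0,0],[0,0,0]], "gripper": -1}}

```text
time_s: 11.55
tool_pos: [0.4495, -0.0655, 0.0205]
orientation: [-0.0, 0.668, 0.744, -0.001]
wrist_force: [0.2, 0.3, 0.7]
width: 0.004
finger_force: 0.0
```

```bash
python3 - <<'E'
from h import *
o=r.get_obs(); print(o['time_s'],o['tool_pos'],o['q'],heading(o),o['width'],o['wrist_force'])
f=viewer.grab_frame("wrist"); g=viewer.grab_frame("scene"); cv2.imwrite("pics/w4.png",np.hstack([cv2.resize(f,(400,300)),cv2.resize(g,(400,300))])[:,:,::-1])
E
```

```text
11.55 [ 0.44947782 -0.0655342   0.02051985] [-0.27783466  0.44068647  0.41734867  2.17236645 -0.31625911  0.58703803
  0.47740463] 6.162514364874852 0.00404751322390048 [0.23454787 0.26391525 0.73097574]
```

View pics/w4.png

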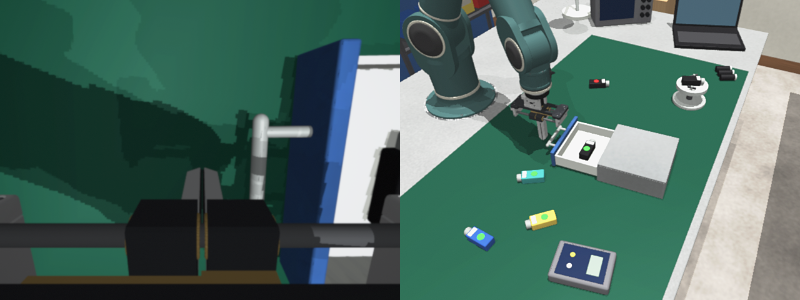

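The shut fingers stand just outside the handle bar, which is right of them in the left panel. I'll push slowly.

Emit:
{"fn": "drive_tool", "kwargs": {"travel": [[0,10,0],[0,16,0],[0,22,0],[0,28,0],[0,35,0],[0,42,0],[0,50,0],[0,58,0],[0,66,0],[0,74,0],[0,82,0],[0,90,0]], "turn": [[0,0,0],[0,0,0],[0,0,0],[0,0,0],[0,0,0],[0,0,0],[0,0,0],[0,0,0],[0,0,0],[0,0,0],[0,0,0],[0,0,0]]}}

```text
time_s: 12.85
tool_pos: [0.5398, -0.0556, 0.0211]
orientation: [-0.0, 0.668, 0.744, -0.0]
wrist_force: [-2.5, 1.0, -0.5]
width: 0.003
finger_force: 0.9
```

Emit:
{"fn": "drive_tool", "kwargs": {"travel": [[0,8,0],[0,16,0],[0,24,0],[0,32,0],[0,40,0],[0,47,0],[0,53,0],[0,58,0],[0,60,0],[0,62,0],[0,62,0]], "turn": [[0,0,0],[0,0,0],[0,0,0],[0,0,0],[0,0,0],[0,0,0],[0,0,0],[0,0,0],[0,0,0],[0,0,0],[0,0,0]]}}

```text
time_s: 13.95
tool_pos: [0.6011, -0.0491, 0.0213]
orientation: [0.0, 0.668, 0.744, 0.0]
wrist_force: [-0.5, 0.8, -0.3]
width: 0.005
finger_force: 0.0
```

Emit:
{"fn": "drive_tool", "kwargs": {"travel": [[0,2,0],[0,4,0],[0,6,0],[0,8,0],[0,10,0],[0,10,0]], "turn": [[0,0,0],[0,0,0],[0,0,0],[0,0,0],[0,0,0],[0,0,0]]}}

```text
time_s: 14.55
tool_pos: [0.6111, -0.0479, 0.0212]
orientation: [0.0, 0.668, 0.744, 0.0]
wrist_force: [-1.1, -0.1, 0.6]
width: 0.005
finger_force: 0.0
```

Emit:
{"fn": "drive_tool", "kwargs": {"travel": [[0,1,0],[0,2,0],[0,3,0],[0,4,0]], "turn": [[0,0,0],[0,0,0],[0,0,0],[0,0,0]]}}

```text
time_s: 14.95
tool_pos: [0.6148, -0.0475, 0.0212]
orientation: [-0.0, 0.668, 0.744, -0.0]
wrist_force: [-1.1, -0.1, 1.1]
width: 0.005
finger_force: 0.8
```

Emit:
{"fn": "drive_tool", "kwargs": {"travel": [[0,1,0],[0,2,0],[0,3,0]], "turn": [[0,0,0],[0,0,0],[0,0,0]]}}

```text
time_s: 15.25
tool_pos: [0.6178, -0.0472, 0.0212]
orientation: [-0.0, 0.668, 0.744, -0.0]
wrist_force: [-5.2, -0.5, 2.5]
width: 0.004
finger_force: 3.0
```

Emit:
{"fn": "drive_tool", "kwargs": {"travel": [[0,1,0],[0,2,0]], "turn": [[0,0,0],[0,0,0]]}}

```text
time_s: 15.45
tool_pos: [0.6179, -0.0471, 0.021]
orientation: [-0.002, 0.668, 0.744, -0.001]
wrist_force: [-21.1, 0.2, 16.5]
width: 0.002
finger_force: 10.3
```

It has reached the hard stop (−21 N with no further advance). I'll back away, rise and check.

Emit:
{"fn": "drive_tool", "kwargs": {"travel": [[0,-5,0],[0,-20,0],[0,-50,0],[0,-80,0],[0,-90,-40],[0,-100,-90],[0,-110,-140],[0,-110,-160],[0,-110,-160]], "turn": [[0,0,0],[0,0,0],[0,0,0],[0,0,0],[0,0,0],[0,0,0],[0,0,0],[0,0,0],[0,0,0]]}}

```text
time_s: 16.35
tool_pos: [0.512, -0.0588, 0.1845]
orientation: [0.002, 0.668, 0.744, 0.002]
wrist_force: [1.1, 1.9, -0.1]
width: 0.005
finger_force: 0.0
```

```bash
python3 - <<'E'
from h import *
o=r.get_obs(); print(o['time_s'],o['tool_pos'],o['wrist_force'])
f=viewer.grab_frame("wrist"); g=viewer.grab_frame("scene"); cv2.imwrite("pics/w5.png",np.hstack([cv2.resize(f,(400,300)),g[100:400,120:520]])[:,:,::-1])
E
```

```text
16.35 [ 0.51202388 -0.05876184  0.18453483] [ 1.05714669  1.85924046 -0.07750522]
```

View pics/w5.png

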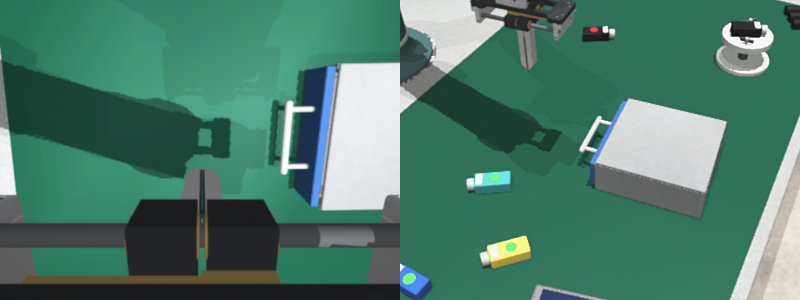

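The drawer is shut with its blue front against the unit. The red-sticker module and the look-alikes are untouched, and the arm is clear of everything.

```bash
python3 -c "
from cell import r
print(r.hand_in())"
```

```text
the job is handed in; nothing more can be done
None
```

The green-sticker module lies flat, sticker up, in the drawer, which is pushed shut to its hard stop; the red-sticker module was left where it lay, and the job was handed in at about 16.5 s (no verdict was returned).

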